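# Load a steel coupon under the spring earth clip of a bead-test nest

## Robot

A 6-joint arm with a two-finger parallel gripper is mounted at the origin on the work surface; the furniture and walls round the work are solid. World frame = base frame: x ahead of the robot, y to its left, z up, the work surface at z = 0. Lengths are in m, angles in degrees, forces in N, time in s.
With the tool pointing down it reaches from about 0.375 to 0.75 m from the base axis. Payload 9 kg.
Tool frame: the origin (TCP) lies where the fingers leave the gripper's body, on its centre line; the fingertips stand 73 mm ahead of it and the grasp point (between the pads) lies 54 mm ahead of it (robot.tip_reach is the distance from the TCP to the fingertips, in m); z points along the fingers, y is the direction in which the jaws open and shut (so a half turn about z gives the same grasp; the last joint's range is limited). The gripper opens to 85 mm and grips with 20 to 120 N. Pads are 22 mm wide; open, the fingers measure 114 mm over their backs; the gripper's body (76 mm by 85 mm) begins 54 mm behind the grasp point. The pads swing forward as they close: fully open they stand 13 mm farther back than shut.
Start: joints at [30.384, 5.964, 5.575, 89.605, 0, 77.527], TCP at [0.44, 0.408, 0.304] pointing down, gripper open.
Joint ranges: [-171.21, 171.21], [-48.23, 106.86], [-62.78, 66.21], [-105.2, 120.99], [-86.42, 89.51], [-180, 180]. Speed limits (degrees/s): [127.2, 127.2, 147.25, 180, 180, 180].

## Interface

Orientations are given as [roll, pitch, yaw] about the fixed x, y, z axes, in that order (R = Rz(yaw) Ry(pitch) Rx(roll)).
In Python, from plant import robot gives the robot as it stands. Calls block until the motion is done:
- robot.move_pose(position, orientation): joint-space move of the TCP to a pose.
- robot.line_to(position, vel=0.15, rotation=None, guard=None): straight line of the TCP; rotation=None keeps the orientation; vel is the mean speed in m/s. With guard (N) it stops when the force on the tool has changed by that much, and returns True; else False.
- robot.goto_joints(angles): joint-space move.
- robot.set_gripper(opening): finger opening in m; the grip force is fixed at half the most; returns when the fingers have stopped.
- robot.pause(seconds).
- robot.ik(position, orientation): joint angles nearest the present ones, or None.
- robot.observe(): the state.
- robot.grab_frame(name): name is "side" or "top" or "wrist"; returns the picture (384x512x3 uint8, blue, green, red); there is no depth.
- robot.get_calibration(name): a dict with "vertical_fov" (degrees; the focal length in pixels is half the picture's height over the tangent of half this angle, whatever the lens; pixels are square), "cx", "cy" (the principal point, pixels), "rvec" (rotation vector, rad) and "tvec" (3), from world to camera coordinates, as OpenCV has them. Camera axes: x right, y down, z forward; pixel columns grow to the right and rows downward; lengths in m; the calibration is good to about 2 mm. The wrist camera is an equidistant fisheye: a pixel r from the principal point sees the ray r / f radians off the axis. A picture is of the moment at which its call begins: read the wrist's pose just before it. get_calibration takes no time and is no camera call; for the wrist camera it gives the pose at the moment of the call.
A pose or a line that the arm cannot do raises robot.IKError and nothing moves.
- robot.job_done(): hands the job in, once; it reports no verdict.
The state is a dict: "time": time; "q": joint angles; "qvel": joint speeds; "joint_torque": joint torques, N m; "tool_pos": TCP position; "tcp_rot": TCP orientation; "ft_force": force on the tool from outside, world axes, zero at the start; "torque": the same for the moment, N m; "gripper_width": finger opening in m.
Only numpy, scipy, OpenCV 4.12 (cv2) and the standard library are available. Lean on these libraries where they do the work, as an engineer would, in place of code of your own. Each camera call takes 0.05 s, during which the arm holds its last target.

## Task

Get the plain square coupon ready for its test bead: with one fingertip press the thumb plate of the nest's spring clip down and keep it down, and meanwhile with the other finger push the coupon along the bed, under the raised clip, until it sits fully home and square against the stop. Then let the clip come down on the coupon and leave it clamped there. Only slide the coupon, never lift it, and leave the other things on the bench where they are.

Things in the scene. Friction and masses are not known exactly. Their poses are not given: they have to be found in the camera images.
- nest: Fixed bead-test nest: grey base plate 180x116x8 mm with a dark steel bed, bed top 20 mm above the bench, at x -88..+68, y -6..+60 mm. Origin on the bench (z 0) under the nest. Its x: loading direction, to the stop; y: from the clip's side across the bed; z up. All mm below are in this frame. Two clip bearing blocks: x -86..-76 and 69..79, y -24..-7, 29 high. Nothing is over 50 mm high.
- clip (a joint): Spring clip angle, rad; it turns on a shaft along x at y -14, z 21 mm. 0: rest, pad 1 mm above the bed, blocks a coupon and cannot be forced up by it. Pressing the thumb plate opens it. 0.27: pad flat on the 9 mm coupon; over 0.31 it clears it; 0.45: plate level, its top at z 23.5 mm; 0.52: end of travel. Needs 5 to 10 N at mid plate; springs back when let go, onto the coupon with 6 N.
- thumb_plate (a point): Centre of the top of the clip's thumb plate: grooved steel, 100 mm along x (x -72..+28), reaching 42 mm out from the shaft, away from the bed (to y -56 when level). At rest it slopes up outwards at 0.45 rad, outer edge 40 mm above the bench. Point: x -22, 24 mm out from the shaft; pressed level it is at y -38, z 23.5 mm. A fingertip can slide along it while pressing.
- clip_pad (a point): Middle of the underside of the clip's brass pad (14 mm along x, 8 mm across), at the end of the bent arm that reaches over the rail; pad at x +42..+56, y about +12 mm.
- stop_face (a point): Foot of the stop's face, midway between the rails: x +58, y +27, z +20 mm. The stop is a bar across the bed, 7.5 mm high above it. Side rails 6 mm high above the bed, inner faces y 0 and y +54, guide the coupon from x -45 to the stop, with flared ends from x -57; before them the bed is open.
- coupon: Plain square steel coupon without weld bead, 50x50x9 mm, 0.14 to 0.23 kg, flat on the bed between the rails, short of the clip. Origin: centre of its underside; x, y along its sides, x roughly the loading direction. Home, the origin is at x +33, y 25..29, z +20 mm in the nest frame.
- bead_coupon_a: Bystander: steel coupon with a weld bead, 30 x 60 x 8 mm, on the bench before the loading end of the nest. Origin: centre of its underside.
- bead_coupon_b: Bystander: dark steel coupon with a weld bead, 25 x 75 x 11 mm, on the bench beyond the stop end of the nest. Origin: centre of its underside.
- gas_cup: Bystander: pink ceramic gas cup, 17 mm across, 47 mm long, lying beyond the stop end of the nest. Origin: centre of its underside.
- spray_can: Bystander: upright spray can, 58 mm across, 192 mm high, at the back of the bench, left of the nest. Origin: centre of its underside.
- torch_light: Bystander: dark hand torch, 31 x 104 x 31 mm, lying at the right. Origin: centre of its underside.
Not all that is in view belongs to the job. What is shaped like the coupon but pink or turquoise is not meant.

How it is judged (in metres and radians):
On the way, in this order (a step that is already met when the one before it is completed fails the run):
1. the clip is pressed open before the coupon goes under it (value of joint clip above 0.31 rad and x of coupon in the frame of nest below 0.022 m), for 0.1 s.
2. the coupon has been pushed home while the clip is still held open (x of coupon in the frame of nest between 0.031 and 0.036 m and value of joint clip above 0.3 rad), for 0.1 s.
At the end, for the whole second after the job is handed in: The plain coupon lies flat on the bed between the rails, within 2 mm of the stop and square to it within 0.06 rad, at rest, with the clip let down on top of it (clip angle 0.21 to 0.31 rad) and the fingers off it (x of coupon in the frame of nest between 0.031 and 0.036 m and y of coupon in the frame of nest between 0.0225 and 0.0315 m and z of coupon in the frame of nest below 0.0225 m and angle between the x axis of coupon and the x axis of nest, either way round below 0.06 rad and value of joint clip between 0.21 and 0.31 rad and contact force between coupon and nest above 3 N and contact force between coupon and the fingers below 0.2 N and linear speed of coupon below 0.01 m/s); the robot touches nothing.
It fails at once if the coupon is lifted more than 6 mm off the bed or tipped (z of coupon in the frame of nest above 0.026 m or angle between coupon's own z axis and vertical above 0.15 rad).
It fails at once if one of the other things on the bench is moved by more than 15 mm (distance of any of bead_coupon_a, bead_coupon_b, gas_cup, spray_can, torch_light from where it was at the start of the episode above 0.015 m).
It also fails if it takes over 35 s, if anything falls off the work surface, if the arm or the gripper's body presses on something with over 40 N, if the wrist force passes 120 N, or if a joint passes its speed limit or range.

## Working session

There is one attempt and no reset: what is moved stays moved. The work goes in short steps, each a Python script; the robot and the scene stay as the last script left them, time stands still between calls to the robot, and variables do not carry over. Pictures are saved under pics/ and viewed, and the job is handed in when it is done.

```bash
ls; mkdir -p pics
python3 - <<'E'
from plant import robot
import cv2
s=robot.observe(); print(s)
for n in ("side","top","wrist"):
    c=robot.get_calibration(n); print(n,c)
    cv2.imwrite(f"pics/{n}0.png",robot.grab_frame(n))
E
```

```text
pics
{'time': 0.0, 'q': array([ 3.03838517e+01,  5.99936260e+00,  5.52597327e+00,  8.96060062e+01,
       -5.47772314e-04,  7.75278596e+01]), 'qvel': array([-0.0218251 , -0.00547755,  0.0430571 , -0.00879083, -0.09003438,
       -0.0580217 ]), 'joint_torque': array([-1.29574575e-03, -5.56931984e+01,  5.03649437e+01,  1.69748784e-02,
       -4.42431719e-04, -3.42752378e-05]), 'tool_pos': array([0.43960264, 0.40797791, 0.30310424]), 'tcp_rot': array([-1.79922360e+02, -1.66117889e-02,  1.32855981e+02]), 'ft_force': array([-0.16570285,  0.41100405, -0.5768698 ]), 'torque': array([0.07037975, 0.0200425 , 0.00515784]), 'gripper_width': 0.08550451709447572}
side {'vertical_fov': 46.75989400429892, 'cx': 247.81056192936575, 'cy': 198.71851960126654, 'rvec': array([ 2.10077777, -0.46968375,  0.28950357]), 'tvec': array([-0.36730163,  0.17335764,  1.25481891])}
top {'vertical_fov': 52.91224721470375, 'cx': 252.77350228303408, 'cy': 186.51426932333698, 'rvec': array([ 2.18800957, -2.18628852,  0.04083181]), 'tvec': array([0.05217921, 0.42261188, 0.94690086])}
wrist {'vertical_fov': 65.70646984690485, 'cx': 253.21669005128783, 'cy': 188.59741136878034, 'rvec': array([-2.63302909, -1.03434097, -0.17088405]), 'tvec': array([-0.60008854, -0.04225607,  0.38105216])}
```

View pics/side0.png

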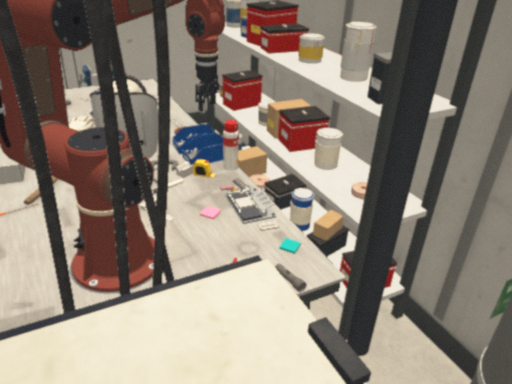

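View pics/top0.png

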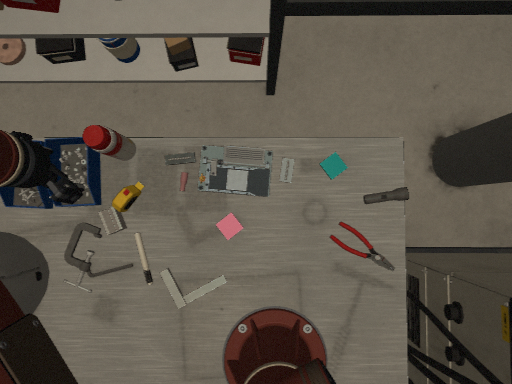

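View pics/wrist0.png

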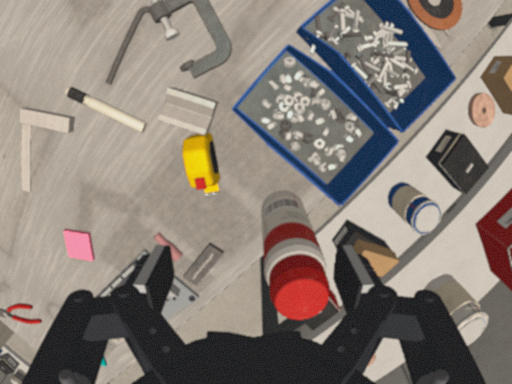

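Run:
```python
import cv2
im=cv2.imread("pics/top0.png")
cv2.imwrite("pics/top0c.png",cv2.resize(im[130:220,155:305],None,fx=5.3,fy=5.3,interpolation=cv2.INTER_CUBIC))
```

```text
(no output)
```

View pics/top0c.png

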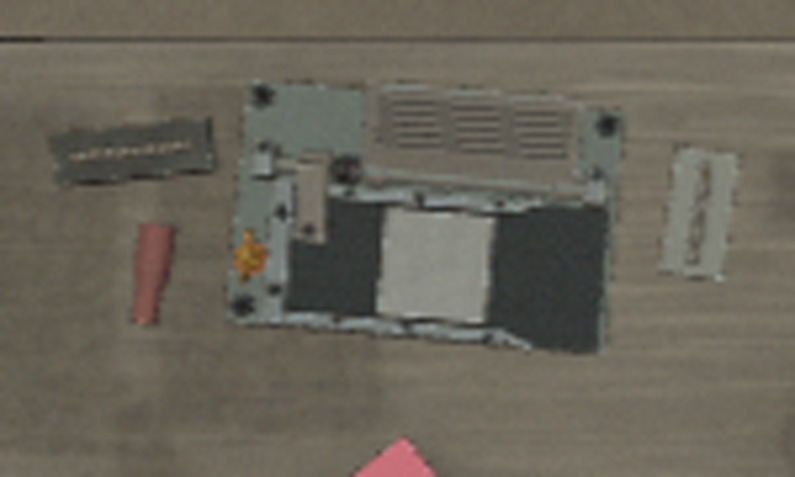

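```bash
cat > h.py <<'E'
import numpy as np, cv2
def calib(c):
    f=192/np.tan(np.radians(c["vertical_fov"]/2)); R=cv2.Rodrigues(np.array(c["rvec"]))[0]
    return f,c["cx"],c["cy"],R,np.array(c["tvec"])
def ray(c,uv,fish=False):
    f,cx,cy,R,t=calib(c); x=(uv[0]-cx)/f;y=(uv[1]-cy)/f
    if fish:
        r=np.hypot(x,y); d=np.array([x/r*np.sin(r),y/r*np.sin(r),np.cos(r)])
    else: d=np.array([x,y,1.])
    return -R.T@t, R.T@d
def atz(c,uv,z,fish=False):
    o,d=ray(c,uv,fish); return o+d*(z-o[2])/d[2]
def proj(c,P,fish=False):
    f,cx,cy,R,t=calib(c); p=np.asarray(P)@R.T+t
    if fish:
        n=np.hypot(p[...,0],p[...,1]); a=np.arctan2(n,p[...,2])/n
        return np.stack([cx+f*p[...,0]*a,cy+f*p[...,1]*a],-1)
    return np.stack([cx+f*p[...,0]/p[...,2],cy+f*p[...,1]/p[...,2]],-1)
E
python3 - <<'E'
from h import *
from plant import robot
c=robot.get_calibration("top")
print("cam",ray(c,(0,0))[0])
for nm,z,pts in (("plate",.008,[(248,82),(622,108),(602,353),(230,322)]),("coupon",.029,[(386,208),(494,215),(488,323),(377,314)])):
    P=np.array([atz(c,(155+u/5.3,130+v/5.3),z) for u,v in pts]); print(nm,P.round(4)); print([np.linalg.norm(P[i]-P[i-1]).round(4) for i in range(4)], P.mean(0))
    d=P[0]-P[1]+P[3]-P[2]; print(np.degrees(np.arctan2(d[1],d[0])))
for nm in("side","top"): pass
s=robot.observe(); cw=robot.get_calibration("wrist"); o,d=ray(cw,(cw['cx']+.01,cw['cy']),True); print(o-s['tool_pos'],d,s['tcp_rot'])
E
```

```text
cam [0.37202713 0.03770224 0.96856547]
plate [[0.526  0.1808 0.008 ]
 [0.5134 0.0036 0.008 ]
 [0.3976 0.0132 0.008 ]
 [0.4121 0.1884 0.008 ]]
[np.float64(0.1141), np.float64(0.1776), np.float64(0.1161), np.float64(0.1758)] [0.4622736  0.09649745 0.008     ]
85.60755616461842
coupon [[0.4639 0.1133 0.029 ]
 [0.4607 0.0635 0.029 ]
 [0.4108 0.0661 0.029 ]
 [0.415  0.1173 0.029 ]]
[np.float64(0.0492), np.float64(0.05), np.float64(0.0499), np.float64(0.0513)] [0.43760309 0.09004318 0.029     ]
85.82434133503807
[-0.05648666  0.06183727  0.07034146] [ 0.22006717 -0.23814093 -0.94597005] [-1.79943638e+02 -1.56851991e-02  1.32857276e+02]
```

Run:
```python
from h import *
from plant import robot
print(robot.tip_reach)
for yaw in(85.6,-94.4):
  for p in([.472,.05,.098],[.472,.1,.098],[.47,.06,.28]):
    print(yaw,p,robot.ik(p,[180,0,yaw]))
```

```text
0.0726
85.6 [0.472, 0.05, 0.098] [ -9.79883571 -12.44229067 -33.79767845  68.64461222   0.
  84.60116429]
85.6 [0.472, 0.1, 0.098] [ -3.61974944 -10.93563753 -32.48554737  68.45009016   0.
  90.78025056]
85.6 [0.47, 0.06, 0.28] [ -8.59912069 -16.51369913 -18.13516788  88.37853126   0.
  85.80087931]
-94.4 [0.472, 0.05, 0.098] [ -9.79883571 -12.44229067 -33.79767845  68.64461222   0.
 -95.39883571]
-94.4 [0.472, 0.1, 0.098] [ -3.61974944 -10.93563753 -32.48554737  68.45009016   0.
 -89.21974944]
-94.4 [0.47, 0.06, 0.28] [ -8.59912069 -16.51369913 -18.13516788  88.37853126   0.
 -94.19912069]
```

Run:
```python
from h import *
from plant import robot
robot.move_pose([.47,.06,.33],[180,0,85.6])
robot.pause(0.3)
s=robot.observe(); c=robot.get_calibration("wrist"); im=robot.grab_frame("wrist"); cv2.imwrite("pics/w1.png",im)
import pickle; pickle.dump(c,open("w1.pkl","wb")); print(s['time'],s['tool_pos'],s['tcp_rot'])
cv2.imwrite("pics/w1b.png",cv2.resize(im,(800,600),interpolation=cv2.INTER_CUBIC))
```

```text
1.7667 [0.47002309 0.06055135 0.32989127] [-1.79984210e+02 -2.50103087e-03  8.56691653e+01]
```

View pics/w1b.png

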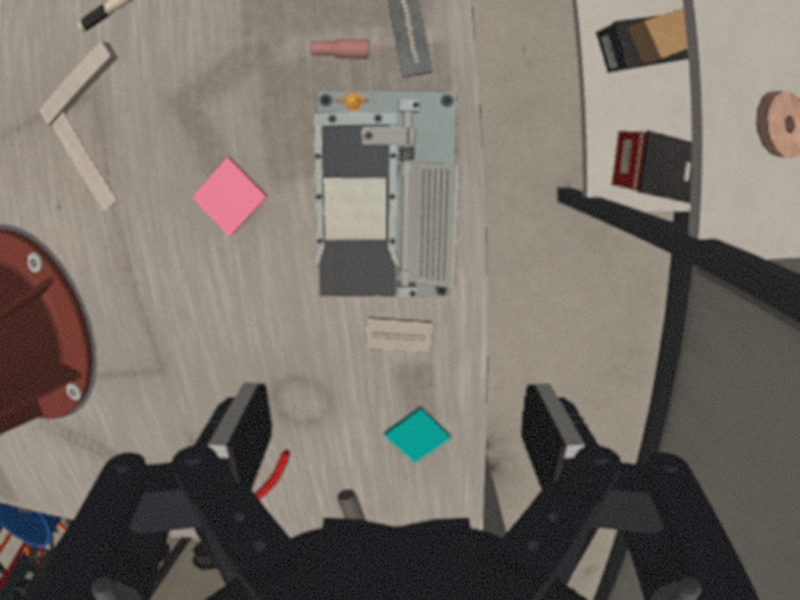

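Run:
```python
import cv2
im=cv2.imread("pics/w1.png")
cv2.imwrite("pics/w1c.png",cv2.resize(im[52:197,192:304],None,fx=5,fy=4.1*5/4.1,interpolation=cv2.INTER_CUBIC)[:, :])
```

```text
(no output)
```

View pics/w1c.png

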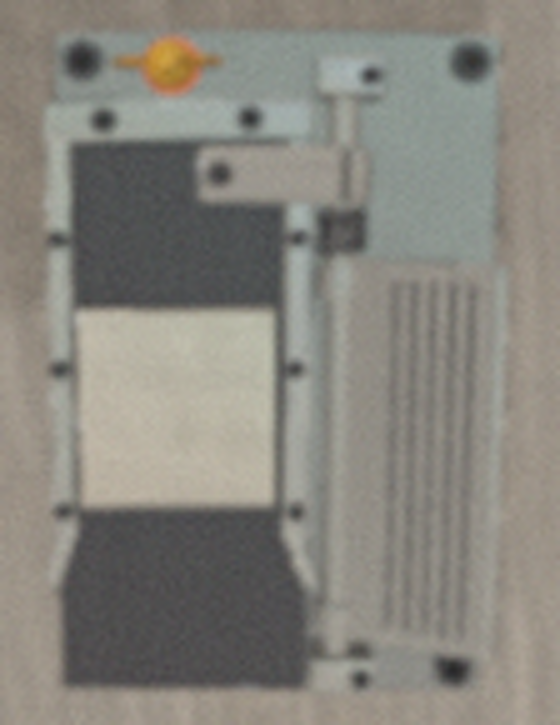

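```bash
cat > fit.py <<'E'
from h import *
import pickle
from scipy.optimize import least_squares
c=pickle.load(open("w1.pkl","rb"))
px=lambda u,v:np.array([192+u/5-.4,52+v/5-.4])
cs=np.cos(.45);sn=np.sin(.45)
N=[((-88,60,20),(64,686)),((-88,-6,20),(306,686)),((58,54,27.5),(72,142)),
 ((28,-14-42*cs,40),(502,262)),((-72,-14-42*cs,40),(497,648)),((58,0,27.5),(286,140)),
 ((-45,54,26),(79,522)),((-45,0,26),(284,522))]
P=np.array([a for a,b in N])/1e3; U=np.array([px(*b) for a,b in N])
def T(q,P):
    a=q[2];R=np.array([[np.cos(a),-np.sin(a),0],[np.sin(a),np.cos(a),0],[0,0,1]]); return P@R.T+[q[0],q[1],0]
f=lambda q:(proj(c,T(q,P),True)-U).ravel()
r=least_squares(f,[.46,.1,1.49],loss="soft_l1",x_scale=[.01,.01,.01]); print(r.x,np.degrees(r.x[2])); print(r.fun.reshape(-1,2).round(2) if 0 else f(r.x).reshape(-1,2).round(2))
C=np.array([atz(c,px(*b),.029,True) for b in((76,309),(275,308),(275,507),(79,508))])
print([np.linalg.norm(C[i]-C[i-1]).round(4) for i in range(4)],C.mean(0))
a=r.x[2];R=np.array([[np.cos(a),-np.sin(a)],[np.sin(a),np.cos(a)]])
print("coupon in nest",(C[:,:2]-r.x[:2])@R,((C.mean(0)[:2]-r.x[:2])@R))
E
python3 fit.py
```

```text
[0.46795712 0.10232395 1.48846753] 85.28290729530664
[[ 0.42 -0.35]
 [ 0.4  -0.  ]
 [-0.48 -1.24]
 [-0.02 -0.75]
 [-1.87  1.11]
 [ 0.36 -1.46]
 [-0.09  2.71]
 [ 0.39  2.77]]
[np.float64(0.0512), np.float64(0.0498), np.float64(0.0508), np.float64(0.0504)] [0.43923898 0.09329442 0.029     ]
coupon in nest [[ 0.01422403  0.0526738 ]
 [ 0.01408859  0.00290217]
 [-0.03673974  0.00276723]
 [-0.0370153   0.05317009]] [-0.01136061  0.02787832]
```

```bash
sed -i 's/^ ((-45,54,26).*$/ ]/; s/((-72,-14-42\*cs,40),(497,648)),//' fit.py; python3 fit.py
python3 - <<'E'
from h import *
from plant import robot
robot.set_gripper(.055)
robot.move_pose([.40,-.05,.12],[180,0,85.5])
robot.pause(.2)
hit=robot.line_to([.40,-.05,.06],vel=.03,guard=4)
s=robot.observe(); print(hit,s['tool_pos'],s['ft_force'],s['gripper_width'],s['time'],s['tcp_rot'])
c=robot.get_calibration("wrist"); im=robot.grab_frame("wrist"); cv2.imwrite("pics/w2.png",cv2.resize(im,(800,600)))
import pickle; pickle.dump(c,open("w2.pkl","wb"))
robot.line_to([.40,-.05,.12],vel=.15)
E
```

```text
[0.46769621 0.10128183 1.48561309] 85.11936032940241
[[ 0.14  0.26]
 [ 0.08  0.75]
 [-0.49 -0.53]
 [-0.12  0.24]
 [ 0.34 -0.61]]
[np.float64(0.0512), np.float64(0.0498), np.float64(0.0508), np.float64(0.0504)] [0.43923898 0.09329442 0.029     ]
coupon in nest [[ 0.01513415  0.05254289]
 [ 0.01514079  0.00277108]
 [-0.03568695  0.00249105]
 [-0.03610638  0.05289292]] [-0.0103796   0.02767448]
True [ 0.40002928 -0.05001932  0.06861444] [-2.36591084  0.92099695  7.39986702] 0.055154137030600243 4.925 [-1.79988373e+02 -1.39744624e-03  8.55009956e+01]
```

View pics/w2.png

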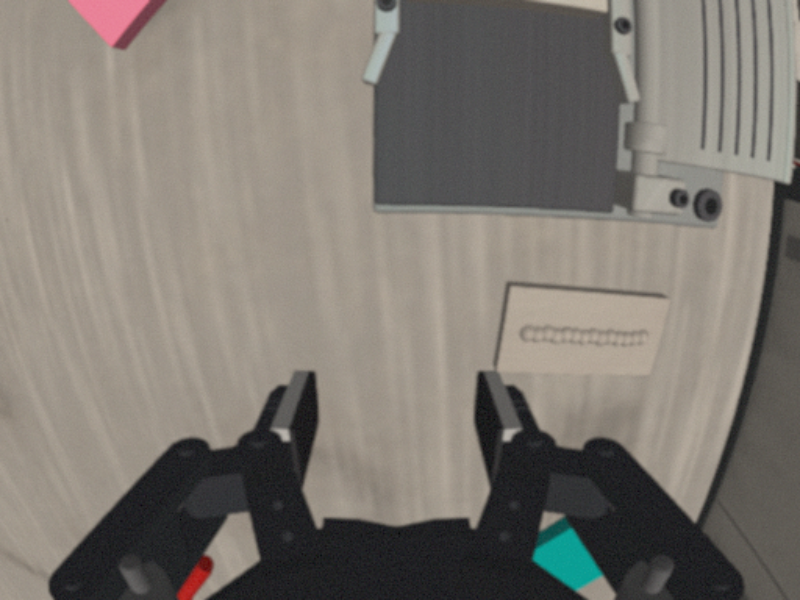

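Run:
```python
from h import *; import pickle
c=pickle.load(open("w2.pkl","rb"))
A=[atz(c,(u*.64,v*.64),.02,True) for u,v in((374,206),(613,211))]
print(A,np.linalg.norm(A[0]-A[1]))
d=A[1]-A[0]; yaw=np.degrees(np.arctan2(d[1],d[0]))+90; print(yaw)
for q in([.4677,.1013,np.radians(85.1)],[.468,.102,np.radians(85.4)]):
    R=np.array([[np.cos(q[2]),-np.sin(q[2])],[np.sin(q[2]),np.cos(q[2])]]); print(R@[-.088,.06]+q[:2],R@[-.088,-.006]+q[:2])
from plant import robot
print(robot.observe()['ft_force'])
# bead a bounds
for p in((510,283),(668,297),(652,375),(496,370)): print(atz(c,(p[0]*.64,p[1]*.64),.008,True))
```

```text
[array([0.40020842, 0.0177594 , 0.02      ]), array([0.46580905, 0.01305153, 0.02      ])] 0.06576934406269394
85.8951711319267
[0.40040259 0.01874663] [0.46616138 0.01310911]
[0.40113576 0.01909539] [0.46692317 0.01380227]
[-0.4288345  -0.3443496  -0.38008243]
[ 0.43820185 -0.00977836  0.008     ]
[ 0.49524265 -0.01878276  0.008     ]
[ 0.49321452 -0.04847385  0.008     ]
[ 0.4339312  -0.03904611  0.008     ]
```

```bash
cat >> h.py <<'E'
NO=np.array([.4673,.1010]);NY=85.4
def n2w(x,y,z):
    a=np.radians(NY);return [NO[0]+np.cos(a)*x-np.sin(a)*y,NO[1]+np.sin(a)*x+np.cos(a)*y,z]
def w2n(p):
    a=np.radians(NY);d=np.array(p[:2])-NO;return np.array([np.cos(a)*d[0]+np.sin(a)*d[1],-np.sin(a)*d[0]+np.cos(a)*d[1],p[2]])
E
python3 - <<'E'
from h import *
from plant import robot
robot.move_pose(n2w(-.053,-.006,.14),[180,0,NY])
robot.pause(.2)
for z in(.112,.0928):
    robot.line_to(n2w(-.053,-.006,z),vel=.04); s=robot.observe(); print(w2n(s['tool_pos']).round(4),s['ft_force'].round(2),s['time'])
robot.pause(.2); s=robot.observe(); print(w2n(s['tool_pos']).round(4),s['ft_force'].round(2),s['gripper_width'])
import pickle; c=robot.get_calibration("wrist"); im=robot.grab_frame("wrist"); pickle.dump(c,open("w3.pkl","wb")); cv2.imwrite("pics/w3.png",cv2.resize(im,(800,600)))
E
```

```text
[-0.053  -0.0061  0.1122] [0.39 0.33 1.14] 7.0833
[-0.0531 -0.0072  0.0934] [1.56 0.52 5.45] 7.7167
[-0.0531 -0.0071  0.0934] [ 1.17 -0.15  6.36] 0.054614027103328015
```

View pics/w3.png

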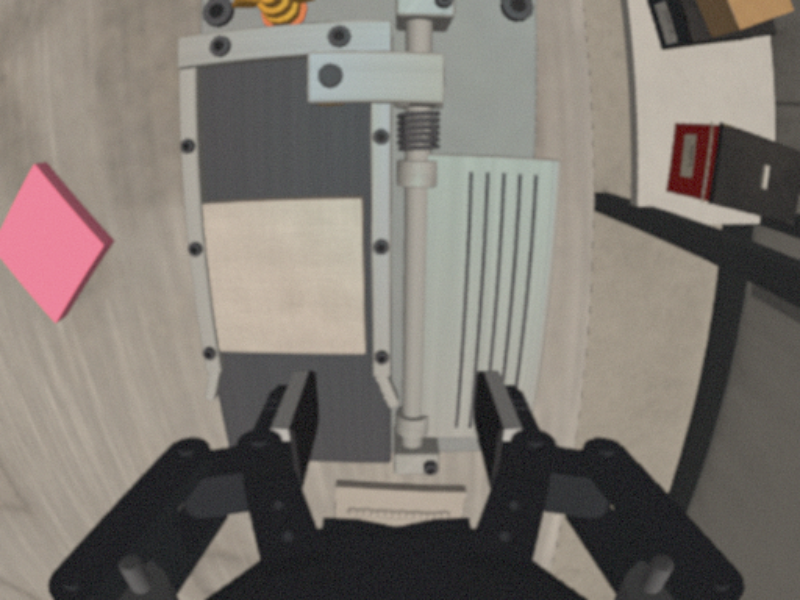

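Run:
```python
from h import *
from plant import robot
def st(m):
    s=robot.observe(); print(m,w2n(s['tool_pos']).round(4),s['ft_force'].round(2),round(s['time'],2))
robot.line_to(n2w(-.053,-.006,.0918),vel=.03); robot.pause(.15); st("pressed")
h=robot.line_to(n2w(-.012,-.006,.0918),vel=.025,guard=15); st(h)
import pickle; c=robot.get_calibration("wrist"); im=robot.grab_frame("wrist"); pickle.dump(c,open("w4.pkl","wb")); cv2.imwrite("pics/w4.png",cv2.resize(im,(800,600)))
```

```text
pressed [-0.0531 -0.0073  0.0925] [ 2.26 -0.56  6.91] 8.37
False [-0.0128 -0.0068  0.0923] [-0.27 -5.31  6.52] 10.16
```

View pics/w4.png

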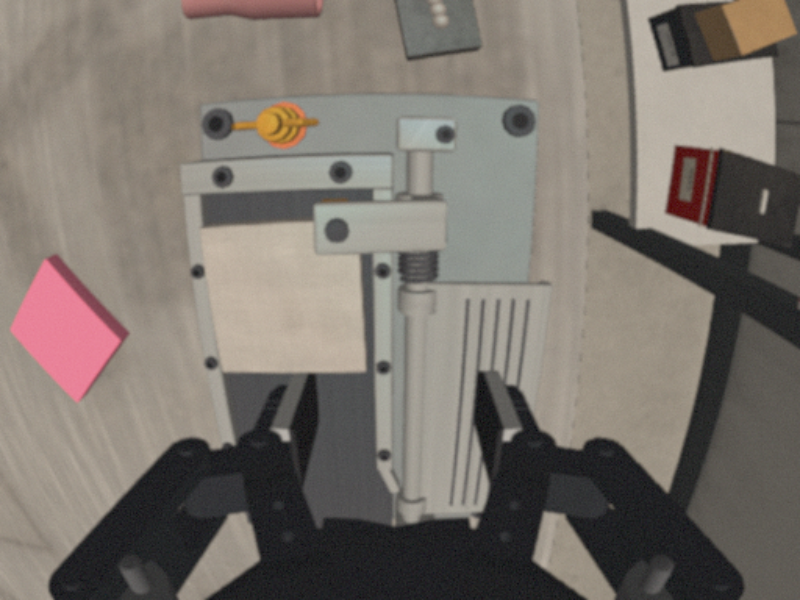

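Run:
```python
from h import *
from plant import robot
def st(m):
    s=robot.observe(); print(m,w2n(s['tool_pos']).round(4),s['ft_force'].round(2),round(s['time'],2))
h=robot.line_to(n2w(.008,-.006,.0918),vel=.015,guard=8); st(h)
robot.pause(.25); st('')
import pickle; c=robot.get_calibration("wrist"); im=robot.grab_frame("wrist"); pickle.dump(c,open("w5.pkl","wb")); cv2.imwrite("pics/w5.png",cv2.resize(im,(800,600)))
```

```text
True [-0.0032 -0.0067  0.0924] [-1.72 -3.24  6.48] 10.98
 [-0.0033 -0.0067  0.0925] [-1.6  -2.06  6.15] 11.23
```

View pics/w5.png

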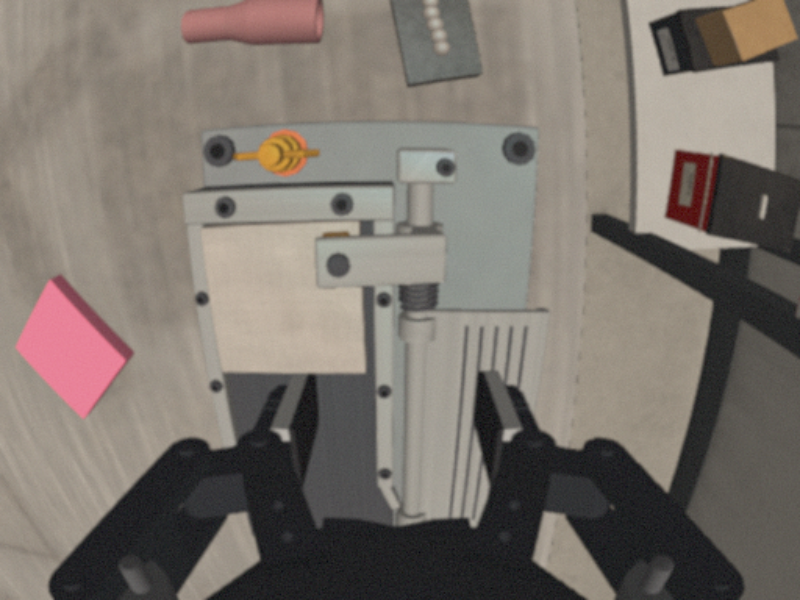

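Run:
```python
from h import *
from plant import robot
def st(m):
    s=robot.observe(); print(m,w2n(s['tool_pos']).round(4),s['ft_force'].round(2),round(s['time'],2))
for d in(-.002,-.001,0,.001):
    robot.line_to(n2w(d,-.006,.0918),vel=.01,guard=18); st(d)
robot.pause(.3); st('')
import pickle; c=robot.get_calibration("wrist"); im=robot.grab_frame("wrist"); pickle.dump(c,open("w6.pkl","wb")); cv2.imwrite("pics/w6.png",cv2.resize(im[130:270,100:310],None,fx=3.8,fy=3.8,interpolation=cv2.INTER_CUBIC))
```

```text
-0.002 [-0.003  -0.0066  0.0923] [-2.11 -8.23  8.79] 11.57
-0.001 [-0.0027 -0.0067  0.0923] [ -3.37 -11.92   9.  ] 11.82
0 [-0.0024 -0.0066  0.0923] [ -4.01 -16.45   9.37] 12.07
0.001 [-0.0021 -0.0066  0.0923] [ -5.51 -22.04  10.19] 12.32
 [-0.0021 -0.0066  0.0923] [ -4.85 -20.82  10.71] 12.62
```

View pics/w6.png

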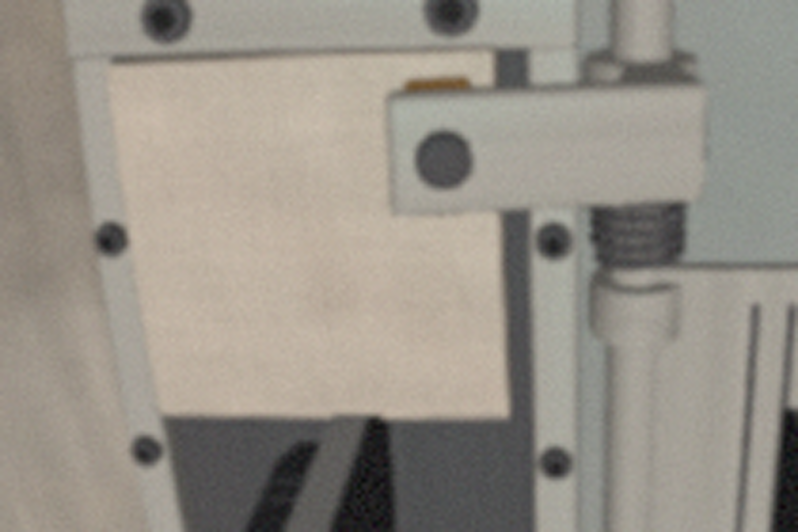

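Run:
```python
from h import *
from plant import robot
def st(m):
    s=robot.observe(); print(m,w2n(s['tool_pos']).round(4),s['ft_force'].round(2),round(s['time'],2))
robot.line_to(n2w(-.0075,-.006,.0918),vel=.02); robot.pause(.1); st("off")
robot.line_to(n2w(-.0075,-.006,.115),vel=.04); st("up")
robot.line_to(n2w(-.0075,-.006,.2),vel=.12); robot.pause(.3);st("up")
import pickle; c=robot.get_calibration("wrist"); im=robot.grab_frame("wrist"); pickle.dump(c,open("w7.pkl","wb")); cv2.imwrite("pics/w7raw.png",im);cv2.imwrite("pics/w7.png",cv2.resize(im[40:200,140:340],None,fx=3.7,fy=3.7,interpolation=cv2.INTER_CUBIC))
```

```text
off [-0.0071 -0.0066  0.0922] [-0.42  2.76  6.94] 13.34
up [-0.0075 -0.0059  0.1148] [ 0.13 -0.16 -0.6 ] 14.07
up [-0.0075 -0.0057  0.1995] [-0.23  0.49  0.65] 15.23
```

View pics/w7.png

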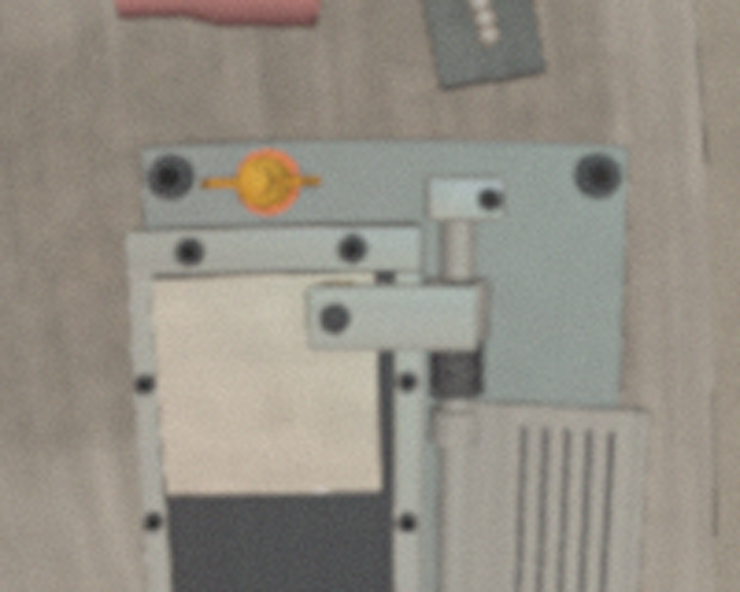

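Run:
```python
from h import *; import pickle
c=pickle.load(open("w7.pkl","rb"))
p=lambda u,v:(140+u/3.7-.35,40+v/3.7-.35)
A=np.array([w2n(atz(c,p(*q),.029,True)) for q in((168,493),(382,490),(153,277),(379,380))]);print((A*1e3).round(1))
S=np.array([w2n(atz(c,p(*q),.0275,True)) for q in((130,275),(416,267))]);print((S*1e3).round(1))
K=np.array([w2n(atz(c,p(*q),.026,True)) for q in((152,290),(170,560),(394,290),(394,560))]);print((K*1e3).round(1))
```

```text
[[ 7.7 52.2 29. ]
 [ 8.2  2.5 29. ]
 [57.7 52.9 29. ]
 [33.6  2.9 29. ]]
[[58.3 58.6 27.5]
 [58.6 -5.3 27.5]]
[[54.5 54.  26. ]
 [-9.8 53.7 26. ]
 [53.3 -0.4 26. ]
 [-9.8 -0.  26. ]]
```

Run:
```python
from plant import robot
robot.job_done(); print(robot.observe()['time'])
```

```text
the job is handed in; nothing more can be done
the job is handed in; nothing more can be done
```

The plain coupon is home against the stop with the clip let down on it, and I handed the job in at about 15 s of the 35 s. The hand-in gives no verdict, so what follows rests on my own measurements.

**What I did:**
- I picked out the light-grey square at top-view pixel (237,179). The lookalikes I ruled out were pink (229,226), turquoise (333,166) and the bead coupon (287,170).
- I set the gripper to a 55 mm opening and touched the bare bench once to find the fingertip height.
- One finger pressed the thumb plate to about level, an estimated 0.42–0.45 rad, with 6–7 N. I worked that angle out from the fingertip height, since the clip joint cannot be read directly.
- The other finger slid the coupon under the raised clip until it met the stop. The push force then rose steadily to about 21 N with hardly any further movement.
- I backed the fingers about 5 mm off the coupon with the plate still held down, then raised them and let the clip come down.

**Last checks (wrist picture with the fingers clear):**
- **Coupon:** the trailing edge is at x about 8 mm, so its origin is at about x 33, y 27.4 mm. It is square to the stop within about 0.01 rad.
- **Clip:** the picture shows its arm lying over the coupon. I did not measure the resting angle or the clamping force.
- **Robot:** the fingers are clear and the tool force is near zero.
- **Other things on the bench:** I did not re-measure them; the planned path kept clear of them and the pictures showed nothing disturbed.

**Disagreements:** the top and wrist cameras differed by about 3 mm on the nest and coupon position. Single-view estimates of the nest's angle ranged from 85.1° to 85.9°. Neither mattered, because contact with the stop set the final position.

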